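# Take the oil strainer out of the log splitter's power pack

### The arm

A 7-joint arm with a two-finger parallel gripper is mounted at the origin on the work surface. World frame = base frame: x ahead of the robot, y to its left, z up, the work surface at z = 0. Lengths are in m, angles in rad, forces in N, time in s.
With the tool pointing down it reaches from about 0.4 to 0.875 m from the base axis. Payload 19.3 kg.
Tool frame: the origin (TCP) lies midway between the tips of the shut fingers; the grasp point (between the pads) lies 19 mm behind it; z points along the fingers, y is the line along which they close (so a half turn about z gives the same grasp; the last joint's range is limited). The gripper opens to 85 mm and grips with 20 to 120 N. Pads are 22 mm wide; open, the fingers measure 114 mm over their backs; the gripper's body (76 mm by 85 mm) begins 54 mm behind the grasp point. The pads swing forward as they close: fully open they stand 13 mm farther back than shut.
Start: joints at [1.158, 0.521, -0.036, 1.599, 0.021, 1.021, -0.113], TCP at [0.21, -0.589, 0.231] pointing down, gripper open.
Joint ranges: [-2.91, 2.91], [-0.3, 2.13], [-1.5, 1.42], [0.17, 2.43], [-1.26, 4.41], [0.16, 1.93], [-2.52, 2.52]. Speed limits (rad/s): [1.89, 1.89, 2.39, 2.39, 3.01, 3.01, 3.01].

### API

Orientations are given as [roll, pitch, yaw] about the fixed x, y, z axes, in that order (R = Rz(yaw) Ry(pitch) Rx(roll)).
In Python, from workcell import * gives the robot as it stands. The module is installed in compiled form; this text tells all that it offers.
- The arm moves only by the tool play_rows, never from a script. Its argument "deltas" is a list of rows, each a list of 7 numbers: the shift along the tool's x, y, z in units of 500 mm (1.0 is 500 mm), then the turn, a rotation vector about the tool's x, y, z in units of 120 degrees (1.0 is 120 degrees), then the closure, from 0 (fully open) to 1 (shut). A call has 1 to 10 rows; each row is the pose to reach, as a shift and turn from the pose commanded when the call began, along the tool's axes at that moment; what a row does not reach only later rows make up. A row lasts 1/10 s, in which the tool goes at most 50 mm and 8.59 degrees, less where a joint would pass 70% of its speed; a pose out of reach is approached as far as the arm can. A call with a number of a shift or a turn outside -1 to 1 is refused whole. A call with a gripper value outside its range is refused whole. The fingers move at their own pace and stop on an object; "newtons" is the grip in N (left out, the last holds). Time passes only in rows, so rows that repeat a pose let the fingers close. It gives the time, the measured TCP pose, the force, the opening and the grip force at its end, in the units of the state.
- observe(): the state, without advancing time (a new reading comes with each control period).
- grab_frame(name): name is "side" or "top"; returns the picture (480x640x3 uint8, red, green, blue); there is no depth.
- get_calibration(name): a dict with "fovy" (degrees; the focal length in pixels is half the picture's height over the tangent of half this angle, whatever the lens; pixels are square), "cx", "cy" (the principal point, pixels), "xyz" and "rotation" of the camera in the world. Camera axes: x right, y down, z forward; pixel columns grow to the right and rows downward; lengths in m; the calibration is good to about 2 mm. A picture is of the moment at which its call begins. get_calibration takes no time and is no camera call.
- job_done(): hands the job in; it is judged then, once.
The state is a dict: "clock": time; "qpos": joint angles; "qd": joint speeds; "joint_efforts": joint torques, N m; "position": TCP position; "tool_rot": TCP orientation; "force": force on the tool from outside, world axes, zero at the start; "moment": the same for the moment, N m; "grip_width": finger opening in m; "finger_force": force on a finger pad.
Only numpy, scipy, OpenCV 4.12 (cv2) and the standard library are available. Lean on these libraries where they do the work, as an engineer would, in place of code of your own. Each camera call takes 0.05 s, during which the arm holds its last target. There are 200 camera calls.

### The job

The oil strainer of the log splitter's power pack is due for cleaning. Press the tank's filler cap down against its spring, twist it counter-clockwise (seen from above) until it is free, lift it off and set it down right way up in the drip tray. Then draw the strainer straight up out of the filler neck by its knob and stand it upright in the tray too; set both down, do not drop them, and leave the mallet, the oil bottle and the wooden stave where they are.

Things in the scene. Friction and masses are not known exactly. Their poses are not given: they have to be found in the camera images.
- powerpack: hydraulic power pack fixed on the bench: grey steel tank, lid 150 mm above the bench, motor lying behind it. Origin on the bench right under the filler neck's axis; x points to the motor, z up. Lid 182 x 252 mm, from x = -76 to +106 mm. On its rear corners, over 75 mm from the neck's axis, are a valve block with a round gauge (top 230 mm above the bench) and a short plug
- filler_neck (a point): centre of the rim of the upright filler neck, 176 mm above the bench. Steel neck, 39 mm outside, 29 mm bore, with a bayonet collar of 49 mm and a black sprung sealing ring (39 mm outside, 34 mm inside) that rises to 8.5 mm above the rim when the cap is off
- cap_middle (a point): steel filler cap, round, upright, 52 mm tall; this point is on its axis half-way up, 26 mm above its lower edge. Its lower 23 mm is a skirt 58 mm across; above that a knurled hood 46 mm across, to grip. Mass about 0.16 kg. At the start it is locked on the neck, its lower edge 13 mm below the neck's rim. Once free, raise it 45 mm to clear the strainer's knob under it
- cap: the same cap: centre of its lower edge, z up its axis. Its spring pushes it up with 6 N. Pushed down 4 mm or more (11 N) its lugs clear the catch; it bottoms at 7 mm (15 N). Held down, it turns counter-clockwise from above to a stop at about 69 degrees; from 51 degrees to the stop it is free, rises 1.5 mm when let go and lifts straight off
- strainer_middle (a point): the strainer, hidden under the cap at first, hanging in the neck: upright perforated tube, foot 27 mm across, 99 mm tall with its knob; this point is on its axis, 49.5 mm above the foot. Its 32 mm rim, 70 mm above the foot, rests on a seat 3 mm below the neck's rim (foot 73 mm below the neck's rim). Mass about 0.1 kg
- strainer_knob (a point): centre of the strainer's round dark knob, to grip it by: 12 mm across, 16 mm tall, on the axis, 91 mm above the foot and 8 mm below the very top; 18 mm above the neck's rim while the strainer hangs in the neck. Lift 75 mm to clear the neck
- strainer: the same strainer; origin at the centre of its foot, z along its axis, up
- drip_tray: square open aluminium tray fixed on the bench, 240 x 240 mm outside, 28 mm high, walls and floor 3 mm thick; origin at the centre of its underside, x and y along its sides
- mallet: mallet resting on one face of its black rubber head (80 mm across, 105 mm tall), its wooden handle level; origin under the head. Leave alone
- oil_bottle: grey oil bottle, 84 mm across, 215 mm tall, upright; origin under its foot. Leave alone
- stave: flat wooden stave, 240 x 75 x 24 mm; origin at the centre of its underside. Leave alone
There are look-alikes about, which are no part of the job. Of the things shaped like the cap, the bare steel one is meant.

How it is judged:
On the way, in this order (a step that is already met when the one before it is completed fails the run):
1. the locked cap is pressed down at least 3 mm on the neck, not yet turned (z of cap in the frame of powerpack below 0.16 m and horizontal distance between cap_middle and filler_neck below 0.006 m and angle between the x axis of cap and the x axis of powerpack, either way round below 0.45 rad), for 0.02 s.
2. the cap, still on the neck, is turned at least 46 degrees to its free position (z of cap in the frame of powerpack below 0.169 m and horizontal distance between cap_middle and filler_neck below 0.006 m and angle between the x axis of cap and the x axis of powerpack, either way round above 0.8 rad), for 0.02 s.
3. the cap, still in the fingers, is within 12 mm of the drip tray's floor, inside the tray and upright (contact force between the fingers and cap above 0.5 N and z of cap in the frame of drip_tray below 0.015 m and angle between cap's own z axis and vertical below 0.35 rad and x of cap in the frame of drip_tray between -0.117 and 0.117 m and y of cap in the frame of drip_tray between -0.117 and 0.117 m), for 0.05 s.
4. the strainer, still in the fingers, is within 12 mm of the drip tray's floor, inside the tray and upright (contact force between the fingers and strainer above 0.5 N and z of strainer in the frame of drip_tray below 0.015 m and angle between strainer's own z axis and vertical below 0.35 rad and x of strainer in the frame of drip_tray between -0.117 and 0.117 m and y of strainer in the frame of drip_tray between -0.117 and 0.117 m), for 0.05 s.
At the end, for the whole second after the job is handed in: The cap stands right way up and the strainer upright on its foot (both within about 8 degrees) on the floor of the drip tray, released and at rest (z of each of cap, strainer in the frame of drip_tray below 0.007 m and angle between each of cap, strainer's own z axis and vertical below 0.15 rad and linear speed of each of cap, strainer below 0.02 m/s and x of cap in the frame of drip_tray between -0.117 and 0.117 m and y of cap in the frame of drip_tray between -0.117 and 0.117 m and x of strainer in the frame of drip_tray between -0.117 and 0.117 m and y of strainer in the frame of drip_tray between -0.117 and 0.117 m); the robot touches nothing.
It fails at once if the mallet, oil bottle or stave is shifted more than 30 mm (distance of any of mallet, oil_bottle, stave from where it was at the start of the episode above 0.03 m).
It also fails if it takes over 62 s, if anything falls off the work surface, if the arm or the gripper's body presses on something with over 40 N, if the wrist force passes 120 N, or if a joint passes its speed limit or range.

## Working session

There is one attempt and no reset: what is moved stays moved. The work goes in short steps, Python scripts to look and compute and a tool call to move; the robot and the scene stay as the last step left them, time stands still between calls to the robot, and variables do not carry over. Pictures are saved under pics/ and viewed, at most 10 in all, crops included, and the job is handed in when it is done.

Besides the shell and the picture viewer there is one more tool, called after "Request:" as name(argument=value, ...), one argument or row to a line, values as JSON. play_rows: Moves the arm, as the interface text tells. Its arguments: {"type":"object","properties":{"deltas":{"type":"array"},"newtons":{"type":"number"}},"required":["deltas"]}

```bash
mkdir -p pics; python3 - <<'E'
from workcell import *
import cv2
for n in("side","top"):
    cv2.imwrite(f"pics/{n}0.png",grab_frame(n)[:,:,::-1]); c=get_calibration(n); print(n,c)
s=observe();print(s)
E
```

```text
side {'fovy': 50.452044439638435, 'cx': 323.4469020154549, 'cy': 240.53753449841437, 'xyz': array([0.41876373, 1.02108733, 0.76128111]), 'rotation': array([-2.11447462, -0.01268212, -3.1164745 ])}
top {'fovy': 42.38370411373522, 'cx': 319.8886431454281, 'cy': 238.83753667952112, 'xyz': array([ 0.14105612, -0.0309252 ,  1.67003848]), 'rotation': array([-2.94643927e+00,  1.33326137e-03, -1.57406613e+00])}
{'clock': 0.1, 'qpos': array([ 1.157805  ,  0.52195214, -0.03631227,  1.5998969 ,  0.02120733,
        1.0211252 , -0.11276867]), 'qd': array([ 2.03457962e-03, -5.38877929e-04, -9.76699792e-04, -7.84027309e-04,
        3.33169943e-03,  1.42245628e-05,  9.88758093e-05]), 'joint_efforts': array([ 5.07709687e-03, -9.28485060e+01,  1.98408723e+00, -3.70536232e+01,
        1.81203929e-02,  5.43116024e-03,  6.91441801e-05]), 'position': array([ 0.20993765, -0.58838631,  0.23080426]), 'tool_rot': array([-3.14059966e+00,  8.29316847e-05,  3.42801430e-01]), 'force': array([ 0.33350621, -0.94802761, -0.36475641]), 'moment': array([-0.01106758, -0.02094504,  0.01079614]), 'finger_force': 0.0, 'grip_width': 0.08550651363561795}
```

View pics/side0.png

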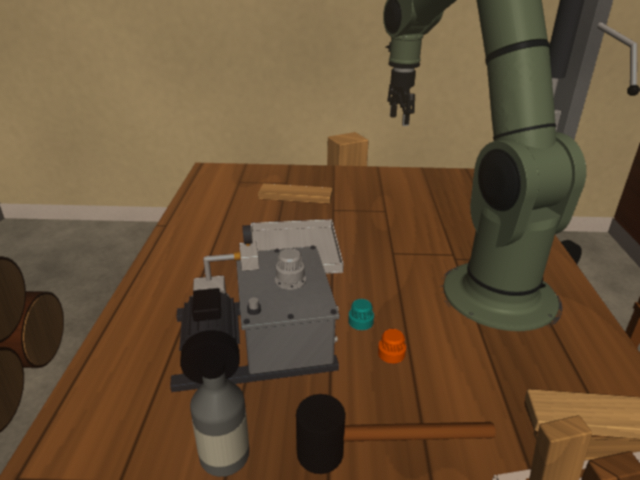

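View pics/top0.png

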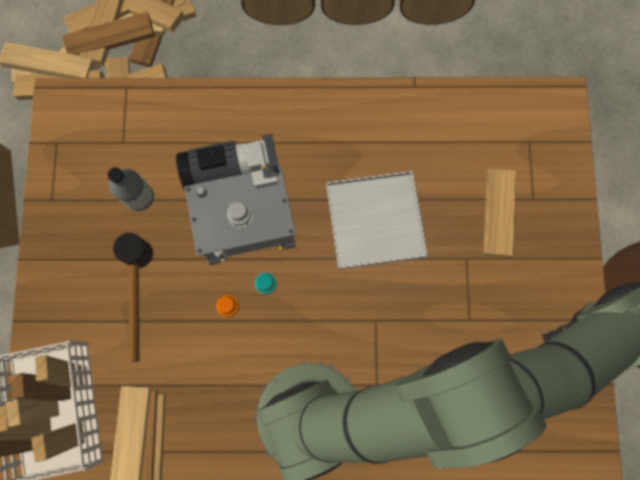

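Three cap-shaped things show up: grey on the tank (top 238,212; side 290,262), teal (top 264,283) and orange (top 227,306). The bare steel one on the neck fits the description. I'll confirm it in an enlarged crop.

```bash
cat > h.py <<'E'
import numpy as np, cv2
from scipy.spatial.transform import Rotation as Ro
from scipy.optimize import least_squares
from workcell import *
def cam(n):
    c=get_calibration(n); f=240/np.tan(np.radians(c["fovy"]/2)); return c,f,Ro.from_euler("xyz",c["rotation"]).as_matrix()
def proj(n,p):
    c,f,R=cam(n); q=(np.atleast_2d(p)-c["xyz"])@R; return np.c_[c["cx"]+f*q[:,0]/q[:,2],c["cy"]+f*q[:,1]/q[:,2]]
def atz(n,u,v,z):
    c,f,R=cam(n); d=R@np.array([(u-c["cx"])/f,(v-c["cy"])/f,1]); return c["xyz"]+d*(z-c["xyz"][2])/d[2]
def tri(ps): # [(name,u,v)]
    return least_squares(lambda p:np.concatenate([proj(n,p)[0]-(u,v) for n,u,v in ps]),[.5,.2,.1])
E
python3 - <<'E'
from h import *
t=cv2.imread("pics/top0.png");s=cv2.imread("pics/side0.png")
a=cv2.resize(t[165:255,190:290],None,fx=4,fy=4,interpolation=cv2.INTER_CUBIC)
b=cv2.resize(s[235:325,240:340],None,fx=4,fy=4,interpolation=cv2.INTER_CUBIC)
cv2.imwrite("pics/crop.png",np.hstack([a,b]))
print("TCP px",proj("side",[.21,-.588,.231]),proj("top",[.21,-.588,.231]))
print("cap top",atz("top",238,209,.215),atz("side",290,252,.215),)
for u,v in[(328,184),(411,172),(426,257),(340,267)]:print("tray",atz("top",u,v,.028))
E
```

```text
TCP px [[398.36304469 125.27355054]] [[562.66363736 329.85702995]]
cap top [0.50296686 0.16796474 0.215     ] [0.50012619 0.16463093 0.215     ]
tray [ 0.61940242 -0.05262362  0.028     ]
tray [ 0.65295544 -0.28209596  0.028     ]
tray [ 0.41487377 -0.31483547  0.028     ]
tray [ 0.38852324 -0.08343909  0.028     ]
```

View pics/crop.png

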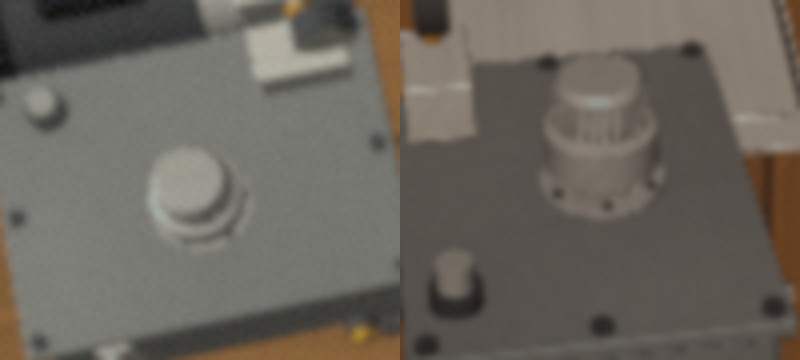

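The crop confirms it. The bare steel cap is on the neck, with its top disc centred at about top (236.4, 210.6) and side (289.1, 255.1). The teal and orange ones are decoys.

```bash
cat >> h.py <<'E'
def delta(p,yaw):
    s=observe(); T=Ro.from_euler("xyz",s["tool_rot"]); d=T.inv().apply(np.array(p)-s["position"])/.5
    G=Ro.from_euler("xyz",[np.pi,0,yaw]); r=(T.inv()*G).as_rotvec()/np.radians(120)
    print("t",round(s["clock"],2),"pos",s["position"].round(4),"rot",s["tool_rot"].round(3),"delta",d.round(4),r.round(4))
E
python3 - <<'E'
from h import *
r=tri([("top",236.4,210.6),("side",289.1,255.1)]);print("cap top",r.x,r.fun)
print(atz("top",236.4,210.6,.215),atz("side",289.1,255.1,.215))
delta([.45,-.3,.33],.8);delta([.503,.165,.30],1.35)
E
```

```text
cap top [0.5007123  0.17210148 0.21223367] [ 0.02188366 -0.41463394  0.3291118   0.08531197]
[0.49899837 0.17174554 0.215     ] [0.50097395 0.17609785 0.215     ]
t 0.1 pos [ 0.2099 -0.5884  0.2308] rot [-3.141  0.     0.343] delta [ 0.646  -0.382  -0.1981] [-5.000e-04 -1.000e-04 -2.183e-01]
t 0.1 pos [ 0.2099 -0.5884  0.2308] rot [-3.141  0.     0.343] delta [ 1.0585 -1.2222 -0.1373] [-5.000e-04 -2.000e-04 -4.809e-01]
```

Request:
play_rows(
  deltas=[
    [0.05,-0.03,-0.1,0,0,0,0],
    [0.13,-0.08,-0.2,0,0,-0.03,0],
    [0.21,-0.13,-0.2,0,0,-0.07,0],
    [0.29,-0.17,-0.2,0,0,-0.11,0],
    [0.37,-0.22,-0.2,0,0,-0.15,0],
    [0.45,-0.27,-0.2,0,0,-0.19,0],
    [0.53,-0.31,-0.2,0,0,-0.22,0],
    [0.6,-0.36,-0.2,0,0,-0.22,0],
    [0.65,-0.38,-0.2,0,0,-0.22,0],
    [0.65,-0.38,-0.2,0,0,-0.22,0],
  ],
)

```text
clock: 1.1
position: [0.4548, -0.2971, 0.3311]
tool_rot: [-3.141, -0.001, 0.809]
force: [0.3, -0.3, 0.2]
grip_width: 0.0854
finger_force: 0.0
```

```bash
python3 - <<'E'
from h import *
delta([.5007,.172,.26],1.4);s=observe();print(s["qpos"].round(2),s["force"].round(2))
E
```

```text
t 1.1 pos [ 0.4548 -0.2971  0.3311] rot [-3.141e+00 -1.000e-03  8.090e-01] delta [ 0.7421 -0.581   0.1435] [-1.000e-04 -7.000e-04 -2.822e-01]
[ 0.68  0.31 -0.28  1.68  0.09  1.17 -0.38] [ 0.33 -0.27  0.2 ]
```

Request:
play_rows(
  deltas=[
    [0.07,-0.05,0,0,0,-0.03,0],
    [0.15,-0.11,0,0,0,-0.07,0],
    [0.23,-0.17,0,0,0,-0.11,0],
    [0.31,-0.24,0,0,0,-0.15,0],
    [0.39,-0.3,0,0,0,-0.19,0],
    [0.47,-0.36,0,0,0,-0.23,0],
    [0.55,-0.43,0,0,0,-0.26,0],
    [0.63,-0.49,0,0,0,-0.282,0],
    [0.7,-0.55,0.05,0,0,-0.282,0],
    [0.742,-0.581,0.1,0,0,-0.282,0],
  ],
)

```text
clock: 2.1
position: [0.501, 0.1706, 0.2814]
tool_rot: [3.14, -0.001, 1.395]
force: [1.8, -1.3, -0.3]
grip_width: 0.0856
finger_force: 0.0
```

Request:
play_rows(
  deltas=[
    [0,0,0.04,0,0,0,0],
    [0,0,0.04,0,0,0,0],
  ],
)

```text
clock: 2.3
position: [0.4996, 0.1677, 0.2588]
tool_rot: [-3.138, 0.002, 1.395]
force: [0.0, -0.7, 0.2]
grip_width: 0.0851
finger_force: 0.0
```

```bash
python3 - <<'E'
from h import *
a,b=grab_frame("top")[:,:,::-1],grab_frame("side")[:,:,::-1]
f=lambda i,y,x:cv2.resize(i[y:y+110,x:x+100],None,fx=4,fy=4,interpolation=cv2.INTER_CUBIC)
cv2.imwrite("pics/app.png",np.hstack([f(a,160,190),f(b,185,240)]))
delta([.5007,.172,.191],1.4);s=observe();print(s["qpos"].round(2),s["force"].round(2))
print(proj("side",s["position"]),proj("top",s["position"]))
E
```

```text
t 2.4 pos [0.501  0.1673 0.2617] rot [-3.141e+00  1.000e-03  1.393e+00] delta [ 0.0092 -0.0021  0.1413] [-0.0001  0.0002 -0.0033]
[ 0.03  0.38 -0.6   1.8   0.25  1.04 -0.85] [ 0.03 -0.42  1.02]
[[288.94555174 232.45995896]] [[235.65677096 205.02736357]]
```

View pics/app.png

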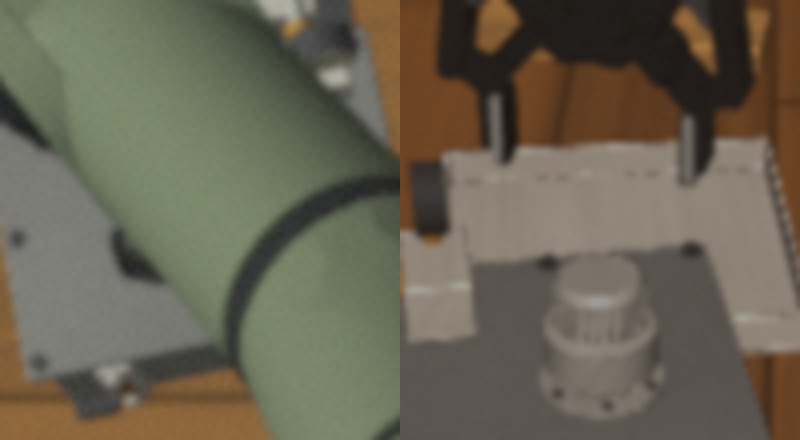

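The side view shows the open fingers centred over the cap in x, with tips at crop (503,160) and (688,180) around the cap at 598. I need about 4.5 mm more in +y, then descend.

Request:
play_rows(
  deltas=[
    [0.009,-0.001,0.02,0,0,0,0],
    [0.009,-0.001,0.06,0,0,0,0],
    [0.009,-0.001,0.1,0,0,0,0],
    [0.009,-0.001,0.13,0,0,0,0],
    [0.009,-0.001,0.15,0,0,0,0],
    [0.009,-0.001,0.15,0,0,0,0],
  ],
)

```text
clock: 3.0
position: [0.5009, 0.1724, 0.1857]
tool_rot: [-3.141, 0.0, 1.394]
force: [-0.1, 0.5, 0.4]
grip_width: 0.0854
finger_force: 0.0
```

Request:
play_rows(
  deltas=[
    [0,0,0,0,0,0,0.3],
    [0,0,0,0,0,0,0.4],
    [0,0,0,0,0,0,0.5],
    [0,0,0,0,0,0,0.6],
    [0,0,0,0,0,0,0.7],
    [0,0,0,0,0,0,0.7],
    [0,0,0,0,0,0,0.7],
    [0,0,0,0,0,0,0.7],
  ],
  newtons=40,
)

```text
clock: 3.8
position: [0.5013, 0.1728, 0.1865]
tool_rot: [3.141, -0.0, 1.394]
force: [3.5, 0.4, 4.5]
grip_width: 0.0452
finger_force: 40.2
```

Request:
play_rows(
  deltas=[
    [0,0,0.004,0,0,0,0.75],
    [0,0,0.008,0,0,0,0.75],
    [0,0,0.012,0,0,0,0.75],
    [0,0,0.012,0,0,0,0.75],
    [0,0,0.012,0,0,0,0.75],
  ],
  newtons=70,
)

```text
clock: 4.3
position: [0.5014, 0.1729, 0.1808]
tool_rot: [3.141, -0.0, 1.394]
force: [0.7, -0.3, 13.0]
grip_width: 0.0454
finger_force: 71.1
```

Request:
play_rows(
  deltas=[
    [0,0,0,0,0,-0.06,0.75],
    [0,0,0,0,0,-0.12,0.75],
    [0,0,0,0,0,-0.18,0.75],
    [0,0,0,0,0,-0.24,0.75],
    [0,0,0,0,0,-0.3,0.75],
    [0,0,0,0,0,-0.36,0.75],
    [0,0,0,0,0,-0.42,0.75],
    [0,0,0,0,0,-0.48,0.75],
    [0,0,0,0,0,-0.52,0.75],
    [0,0,0,0,0,-0.52,0.75],
  ],
)

```text
clock: 5.3
position: [0.501, 0.173, 0.1806]
tool_rot: [3.141, -0.0, 2.487]
force: [-1.7, 1.1, 13.2]
grip_width: 0.0447
finger_force: 70.9
```

```bash
python3 - <<'E'
from h import *
s=observe();print({k:np.round(v,3) for k,v in s.items()})
c,d=grab_frame("side")[:,:,::-1],0
cv2.imwrite("pics/turned.png",cv2.resize(c[185:325,220:360],None,fx=4,fy=4,interpolation=cv2.INTER_CUBIC))
E
```

```text
{'clock': np.float64(5.3), 'qpos': array([ 0.161,  0.554, -0.834,  1.871,  0.502,  0.941,  0.011]), 'qd': array([-0.011, -0.008,  0.018, -0.   , -0.012, -0.005, -0.07 ]), 'joint_efforts': array([  1.058, -72.593, -12.82 , -27.644,   0.628,  -0.153,   2.02 ]), 'position': array([0.501, 0.173, 0.181]), 'tool_rot': array([ 3.141, -0.   ,  2.487]), 'force': array([-1.663,  1.087, 13.186]), 'moment': array([0.01 , 0.393, 0.099]), 'finger_force': np.float64(70.892), 'grip_width': np.float64(0.045)}
```

View pics/turned.png

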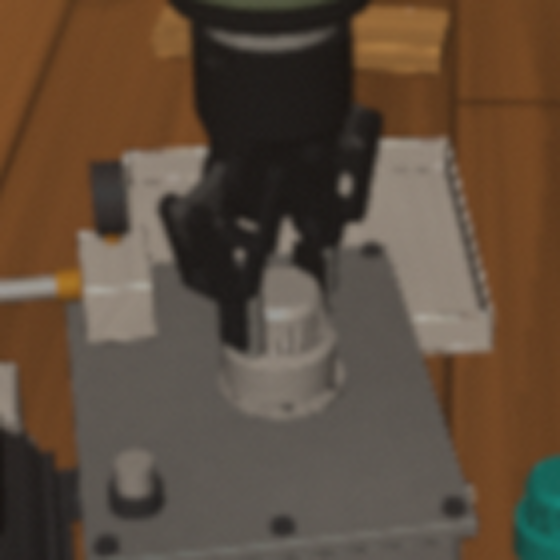

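The picture shows the fingers holding the hood, with the cap seated, pressed and turned about 63°. I'll lift it straight up.

Request:
play_rows(
  deltas=[
    [0,0,-0.01,0,0,0,0.75],
    [0,0,-0.02,0,0,0,0.75],
    [0,0,-0.03,0,0,0,0.75],
    [0,0,-0.04,0,0,0,0.75],
    [0,0,-0.05,0,0,0,0.75],
    [0,0,-0.05,0,0,0,0.75],
  ],
)

```text
clock: 5.95
position: [0.5011, 0.1728, 0.2058]
tool_rot: [3.141, 0.0, 2.483]
force: [0.1, -0.4, -1.8]
grip_width: 0.0448
finger_force: 71.5
```

Request:
play_rows(
  deltas=[
    [0,0,-0.03,0,0,0,0.75],
    [0,0,-0.06,0,0,0,0.75],
    [0,0,-0.09,0,0,0,0.75],
    [0,0,-0.12,0,0,0,0.75],
    [0,0,-0.15,0,0,0,0.75],
    [0,0,-0.16,0,0,0,0.75],
    [0,0,-0.16,0,0,0,0.75],
  ],
)

```text
clock: 6.65
position: [0.5013, 0.1727, 0.286]
tool_rot: [3.141, 0.001, 2.483]
force: [-0.0, 1.2, -2.2]
grip_width: 0.0446
finger_force: 71.8
```

```bash
python3 - <<'E'
from h import *
delta([.469,-.19,.29],1.8)
im=grab_frame("side")[:,:,::-1]
cv2.imwrite("pics/lift.png",cv2.resize(im[140:320,220:380],None,fx=3.3,fy=3.3,interpolation=cv2.INTER_CUBIC))
E
```

```text
t 6.65 pos [0.5013 0.1727 0.286 ] rot [3.141e+00 1.000e-03 2.483e+00] delta [-0.393  -0.6132 -0.0081] [5.000e-04 3.000e-04 3.261e-01]
```

View pics/lift.png

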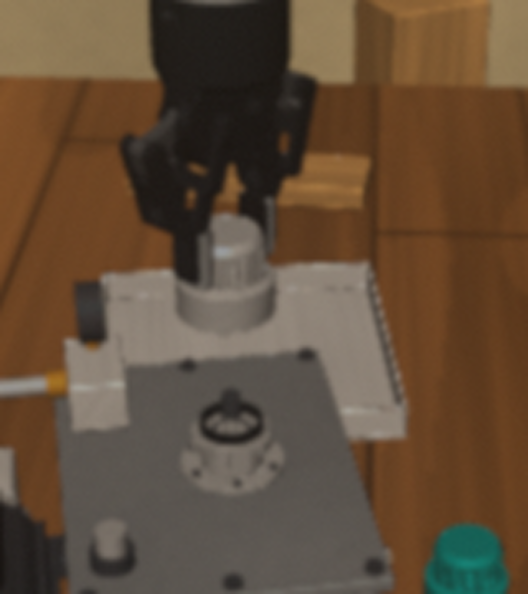

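The cap is held upright in the fingers. The strainer stands in the neck, with its knob at crop (232,402). Next I carry the cap to the tray.

Request:
play_rows(
  deltas=[
    [-0.02,-0.04,0,0,0,0.03,0.75],
    [-0.06,-0.1,0,0,0,0.08,0.75],
    [-0.11,-0.17,0,0,0,0.13,0.75],
    [-0.16,-0.25,0,0,0,0.18,0.75],
    [-0.21,-0.33,0,0,0,0.23,0.75],
    [-0.26,-0.41,0,0,0,0.28,0.75],
    [-0.31,-0.48,0,0,0,0.32,0.75],
    [-0.35,-0.55,0,0,0,0.326,0.75],
    [-0.38,-0.6,0.02,0,0,0.326,0.75],
    [-0.393,-0.613,0.06,0,0,0.326,0.75],
  ],
)

```text
clock: 7.7
position: [0.4682, -0.1934, 0.2549]
tool_rot: [-3.142, 0.001, 1.796]
force: [1.0, 0.6, -3.1]
grip_width: 0.0444
finger_force: 72.0
```

Request:
play_rows(
  deltas=[
    [0,0,0.06,0,0,0,0.75],
    [0,0,0.13,0,0,0,0.75],
    [0,0,0.2,0,0,0,0.75],
    [0,0,0.27,0,0,0,0.75],
    [0,0,0.33,0,0,0,0.75],
    [0,0,0.37,0,0,0,0.75],
    [0,0,0.4,0,0,0,0.75],
    [0,0,0.41,0,0,0,0.75],
    [0,0,0.41,0,0,0,0.75],
  ],
)

```text
clock: 8.6
position: [0.4685, -0.1895, 0.0496]
tool_rot: [-3.14, -0.001, 1.801]
force: [0.4, 0.4, -2.0]
grip_width: 0.0454
finger_force: 71.9
```

```bash
python3 - <<'E'
from h import *
delta([.469,-.19,.034],1.8); s=observe();print(s["force"].round(2),s["qpos"].round(2))
E
```

```text
t 8.6 pos [ 0.4685 -0.1895  0.0496] rot [-3.140e+00 -1.000e-03  1.801e+00] delta [-0.0012  0.0009  0.0312] [-0.0006 -0.0005  0.0004]
[ 0.44  0.38 -1.96] [ 0.63  0.66 -0.48  2.02  0.54  0.59  0.  ]
```

Request:
play_rows(
  deltas=[
    [0,0,0.01,0,0,0,0.75],
    [0,0,0.02,0,0,0,0.75],
    [0,0,0.03,0,0,0,0.75],
    [0,0,0.036,0,0,0,0.75],
    [0,0,0.036,0,0,0,0.75],
  ],
)

```text
clock: 9.1
position: [0.4688, -0.1898, 0.032]
tool_rot: [-3.141, -0.0, 1.801]
force: [0.2, 0.2, -2.7]
grip_width: 0.0444
finger_force: 71.9
```

Request:
play_rows(
  deltas=[
    [0,0,0.002,0,0,0,0.75],
    [0,0,0.005,0,0,0,0.75],
    [0,0,0.007,0,0,0,0.75],
    [0,0,0.007,0,0,0,0.75],
  ],
)

```text
clock: 9.5
position: [0.4689, -0.1899, 0.0287]
tool_rot: [-3.142, -0.0, 1.8]
force: [-0.9, 0.1, -2.1]
grip_width: 0.0446
finger_force: 71.9
```

Request:
play_rows(
  deltas=[
    [0,0,0.002,0,0,0,0.75],
    [0,0,0.004,0,0,0,0.75],
    [0,0,0.004,0,0,0,0.75],
  ],
)

```text
clock: 9.8
position: [0.4691, -0.19, 0.0275]
tool_rot: [3.142, 0.001, 1.801]
force: [-5.7, 1.5, 18.4]
grip_width: 0.0448
finger_force: 74.1
```

Request:
play_rows(
  deltas=[
    [0,0,0.002,0,0,0,0.75],
    [0,0,0.003,0,0,0,0.75],
    [0,0,0.003,0,0,0,0.75],
  ],
)

```text
clock: 10.1
position: [0.4692, -0.19, 0.0273]
tool_rot: [3.141, 0.002, 1.801]
force: [-14.9, 5.8, 55.8]
grip_width: 0.0451
finger_force: 78.1
```

Firm contact. I'll back off to unload, then release.

Request:
play_rows(
  deltas=[
    [0,0,-0.003,0,0,0,0.75],
    [0,0,-0.0042,0,0,0,0.75],
    [0,0,-0.0042,0,0,0,0.65],
    [0,0,-0.0042,0,0,0,0.4],
    [0,0,-0.0042,0,0,0,0.3],
    [0,0,-0.0042,0,0,0,0.25],
    [0,0,-0.0042,0,0,0,0.25],
    [0,0,-0.0042,0,0,0,0.25],
  ],
  newtons=40,
)

```text
clock: 10.9
position: [0.4689, -0.1899, 0.0274]
tool_rot: [-3.142, -0.0, 1.8]
force: [-0.9, 0.2, -0.7]
grip_width: 0.064
finger_force: 0.0
```

Request:
play_rows(
  deltas=[
    [0,0,-0.03,0,0,0,0.25],
    [0,0,-0.08,0,0,0,0.25],
    [0,0,-0.15,0,0,0,0.25],
    [0,0,-0.23,0,0,0,0.25],
    [0,0,-0.32,0,0,0,0.25],
    [0,0,-0.41,0,0,0,0.25],
    [0,0,-0.49,0,0,0,0.25],
    [0,0,-0.52,0,0,0,0.25],
    [0,0,-0.52,0,0,0,0.25],
  ],
)

```text
clock: 11.8
position: [0.4697, -0.1902, 0.2896]
tool_rot: [3.139, 0.003, 1.8]
force: [0.5, -0.7, -0.9]
grip_width: 0.064
finger_force: 0.0
```

```bash
python3 - <<'E'
from h import *
delta([.501,.1728,.288],1.8); s=observe();print(s["grip_width"])
a,b=grab_frame("top")[:,:,::-1],grab_frame("side")[:,:,::-1]
f=lambda i,y,x:cv2.resize(i[y:y+150,x:x+100],None,fx=4,fy=4,interpolation=cv2.INTER_CUBIC)
cv2.imwrite("pics/neck.png",np.hstack([f(a,150,190),f(b,195,250)]))
print(proj("top",[.501,.1728,.202]),proj("side",[.501,.1728,.202]))
E
```

```text
t 11.8 pos [ 0.4697 -0.1902  0.2896] rot [3.139e+00 3.000e-03 1.800e+00] delta [0.6928 0.226  0.002 ] [0.0013 0.0012 0.    ]
0.0639643288866064
[[236.69876444 211.07568697]] [[289.36843321 259.68434834]]
```

View pics/neck.png

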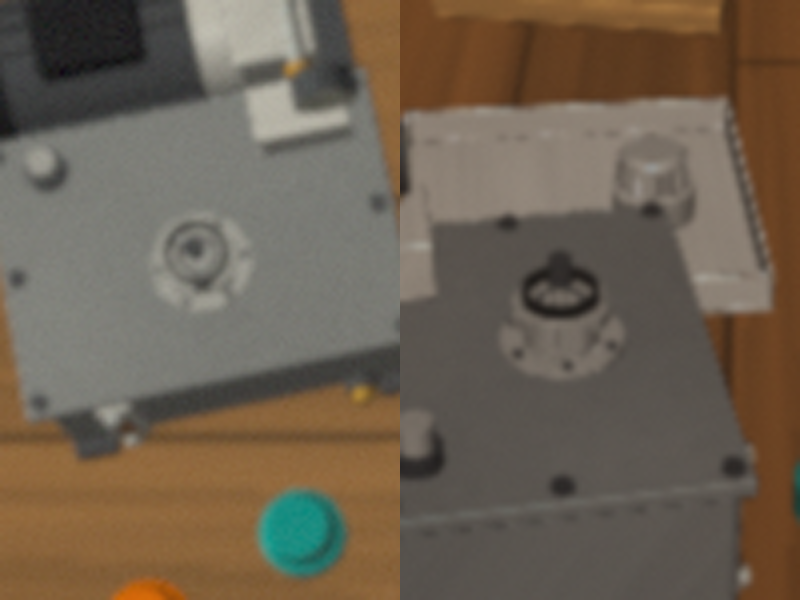

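The cap stands upright in the tray. The strainer knob is at top-crop (192,247) and side-crop (558,255), within 1 to 2 mm of the neck axis measured through the grip. I'll move over it.

Request:
play_rows(
  deltas=[
    [0.04,0.01,0,0,0,0,0.3],
    [0.11,0.04,0,0,0,0,0.3],
    [0.2,0.07,0,0,0,0,0.3],
    [0.29,0.1,0,0,0,0,0.3],
    [0.38,0.13,0,0,0,0,0.3],
    [0.47,0.16,0,0,0,0,0.35],
    [0.56,0.19,0,0,0,0,0.4],
    [0.64,0.21,0,0,0,0,0.4],
    [0.691,0.226,0.02,0,0,0,0.4],
    [0.691,0.226,0.06,0,0,0,0.4],
  ],
)

```text
clock: 12.9
position: [0.4997, 0.1766, 0.2566]
tool_rot: [3.141, -0.002, 1.806]
force: [-0.1, -1.2, 0.4]
grip_width: 0.0513
finger_force: 0.0
```

Request:
play_rows(
  deltas=[
    [0,0,0.03,0,0,0,0.4],
    [0,0,0.05,0,0,0,0.4],
    [0,0,0.05,0,0,0,0.4],
  ],
)

```text
clock: 13.2
position: [0.4998, 0.1713, 0.2308]
tool_rot: [-3.139, 0.0, 1.8]
force: [-0.1, 0.1, -0.3]
grip_width: 0.051
finger_force: 0.0
```

```bash
python3 - <<'E'
from h import *
delta([.501,.172,.186],1.8); s=observe();print(s["grip_width"])
E
```

```text
t 13.2 pos [0.4998 0.1713 0.2308] rot [-3.139  0.     1.8  ] delta [0.0009 0.0029 0.0897] [-0.0013  0.0001 -0.0002]
0.05103355215499666
```

Request:
play_rows(
  deltas=[
    [0,0.002,0.02,0,0,0,0.5],
    [0,0.002,0.05,0,0,0,0.5],
    [0,0.002,0.08,0,0,0,0.5],
    [0,0.002,0.09,0,0,0,0.5],
    [0,0.002,0.09,0,0,0,0.5],
  ],
)

```text
clock: 13.7
position: [0.5009, 0.1724, 0.1865]
tool_rot: [-3.14, -0.0, 1.801]
force: [0.8, -0.3, -0.5]
grip_width: 0.0429
finger_force: 0.0
```

Request:
play_rows(
  deltas=[
    [0,0,0,0,0,0,0.6],
    [0,0,0,0,0,0,0.7],
    [0,0,0,0,0,0,0.8],
    [0,0,0,0,0,0,0.85],
    [0,0,0,0,0,0,0.9],
    [0,0,0,0,0,0,1],
    [0,0,0,0,0,0,1],
    [0,0,0,0,0,0,1],
  ],
  newtons=30,
)

```text
clock: 14.5
position: [0.5014, 0.1725, 0.1876]
tool_rot: [3.141, 0.0, 1.8]
force: [-1.4, -1.1, 5.2]
grip_width: 0.0094
finger_force: 29.3
```

Request:
play_rows(
  deltas=[
    [0,0,0,0,0,0,1],
    [0,0,-0.01,0,0,0,1],
    [0,0,-0.025,0,0,0,1],
    [0,0,-0.05,0,0,0,1],
    [0,0,-0.08,0,0,0,1],
    [0,0,-0.08,0,0,0,1],
  ],
  newtons=45,
)

```text
clock: 15.1
position: [0.5021, 0.1729, 0.2298]
tool_rot: [3.139, -0.0, 1.8]
force: [-0.4, -0.0, -0.9]
grip_width: 0.0083
finger_force: 43.9
```

```bash
python3 - <<'E'
from h import *
b=grab_frame("side")[:,:,::-1]
cv2.imwrite("pics/str.png",cv2.resize(b[165:305,230:350],None,fx=4,fy=4,interpolation=cv2.INTER_CUBIC))
s=observe();print(s["force"],s["grip_width"])
E
```

```text
[ 0.80851881 -0.62348739 -0.98352489] 0.008693886589292292
```

View pics/str.png

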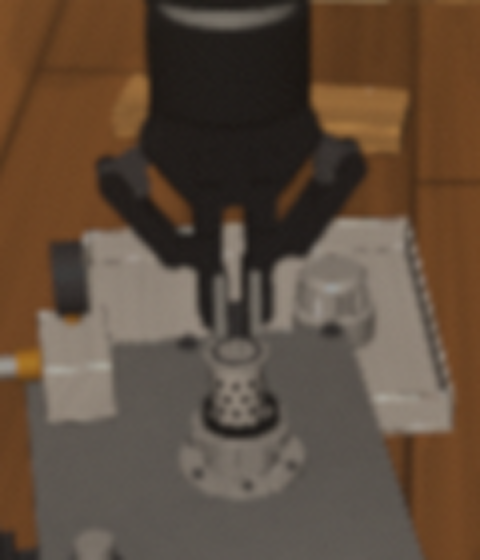

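The strainer is held by its knob and coming out straight. I'll lift it clear and carry it to the tray.

Request:
play_rows(
  deltas=[
    [0,0,-0.03,0,0,0,1],
    [0,0,-0.07,0,0,0,1],
    [0,0,-0.11,0,0,0,1],
    [0,0,-0.15,0,0,0,1],
    [0,0,-0.18,0,0,0,1],
    [0,0,-0.19,0,0,0,1],
    [0,0,-0.19,0,0,0,1],
  ],
)

```text
clock: 15.85
position: [0.5014, 0.1725, 0.323]
tool_rot: [3.141, -0.0, 1.8]
force: [-0.6, 0.1, -1.5]
grip_width: 0.0089
finger_force: 43.9
```

```bash
python3 - <<'E'
from h import *
delta([.573,-.176,.322],1.8); s=observe();print(s["grip_width"],s["force"],s["finger_force"])
E
```

```text
t 15.85 pos [0.5014 0.1725 0.323 ] rot [ 3.141 -0.     1.8  ] delta [-0.7114 -0.0192  0.0019] [ 0.0004 -0.      0.0002]
0.008943362736914737 [-0.63490325  0.10083565 -1.4675933 ] 43.92134606838226
```

Moderate speed, so it doesn't swing in the pads.

Request:
play_rows(
  deltas=[
    [-0.02,0,0,0,0,0,1],
    [-0.06,-0.001,0,0,0,0,1],
    [-0.11,-0.003,0,0,0,0,1],
    [-0.17,-0.004,0,0,0,0,1],
    [-0.23,-0.006,0,0,0,0,1],
    [-0.29,-0.008,0,0,0,0,1],
    [-0.35,-0.01,0,0,0,0,1],
    [-0.41,-0.012,0,0,0,0,1],
    [-0.47,-0.013,0,0,0,0,1],
    [-0.53,-0.015,0,0,0,0,1],
  ],
)

```text
clock: 16.85
position: [0.5539, -0.0894, 0.3215]
tool_rot: [-3.14, -0.0, 1.8]
force: [1.4, -0.5, -1.2]
grip_width: 0.0086
finger_force: 43.9
```

Request:
play_rows(
  deltas=[
    [-0.06,-0.002,0,0,0,0,1],
    [-0.11,-0.003,0,0,0,0,1],
    [-0.15,-0.004,0.01,0,0,0,1],
    [-0.175,-0.004,0.04,0,0,0,1],
    [-0.181,-0.004,0.09,0,0,0,1],
    [-0.181,-0.004,0.15,0,0,0,1],
    [-0.181,-0.004,0.21,0,0,0,1],
    [-0.181,-0.004,0.27,0,0,0,1],
    [-0.181,-0.004,0.32,0,0,0,1],
    [-0.181,-0.004,0.35,0,0,0,1],
  ],
)

```text
clock: 17.85
position: [0.5716, -0.175, 0.1443]
tool_rot: [-3.139, -0.002, 1.802]
force: [0.7, 0.7, -1.7]
grip_width: 0.0086
finger_force: 43.9
```

Request:
play_rows(
  deltas=[
    [0,0,0.02,0,0,0,1],
    [0,0,0.04,0,0,0,1],
    [0,0,0.06,0,0,0,1],
    [0,0,0.07,0,0,0,1],
    [0,0,0.07,0,0,0,1],
  ],
)

```text
clock: 18.35
position: [0.5728, -0.1758, 0.112]
tool_rot: [-3.141, -0.0, 1.801]
force: [-0.4, -0.3, -1.8]
grip_width: 0.0087
finger_force: 43.9
```

```bash
python3 - <<'E'
from h import *
b=grab_frame("side")[:,:,::-1]
cv2.imwrite("pics/place.png",cv2.resize(b[130:290,220:360],None,fx=3.7,fy=3.7,interpolation=cv2.INTER_CUBIC))
delta([.573,-.176,.093],1.8); s=observe();print(s["force"],s["grip_width"])
E
```

```text
t 18.4 pos [ 0.573  -0.1759  0.1125] rot [3.142 0.    1.8  ] delta [-0.0003 -0.0001  0.039 ] [0.     0.     0.0002]
[-0.25056074  0.61550694 -1.06741595] 0.008370636105601842
```

View pics/place.png

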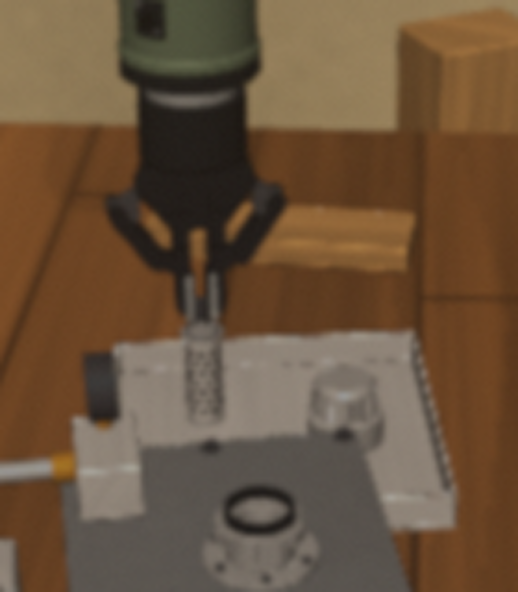

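The strainer hangs upright (crop 205, 330 to 425) over the tray, well apart from the cap at (345,400). I'll lower it slowly.

Request:
play_rows(
  deltas=[
    [0,0,0.01,0,0,0,1],
    [0,0,0.02,0,0,0,1],
    [0,0,0.03,0,0,0,1],
    [0,0,0.036,0,0,0,1],
    [0,0,0.04,0,0,0,1],
    [0,0,0.04,0,0,0,1],
  ],
)

```text
clock: 19.0
position: [0.5728, -0.1758, 0.0921]
tool_rot: [-3.141, -0.0, 1.8]
force: [0.2, 0.0, -0.7]
grip_width: 0.0086
finger_force: 43.9
```

Request:
play_rows(
  deltas=[
    [0,0,0.003,0,0,0,1],
    [0,0,0.006,0,0,0,1],
    [0,0,0.008,0,0,0,1],
    [0,0,0.008,0,0,0,1],
  ],
)

```text
clock: 19.4
position: [0.5729, -0.1758, 0.0883]
tool_rot: [-3.141, -0.0, 1.8]
force: [-0.1, 0.7, -0.5]
grip_width: 0.009
finger_force: 43.9
```

Request:
play_rows(
  deltas=[
    [0,0,0.002,0,0,0,1],
    [0,0,0.003,0,0,0,1],
    [0,0,0.003,0,0,0,1],
  ],
)

```text
clock: 19.7
position: [0.5735, -0.176, 0.0877]
tool_rot: [3.14, 0.001, 1.8]
force: [-1.2, 0.6, 10.4]
grip_width: 0.0083
finger_force: 45.2
```

Request:
play_rows(
  deltas=[
    [0,0,0.002,0,0,0,1],
    [0,0,0.003,0,0,0,1],
    [0,0,0.003,0,0,0,1],
  ],
)

```text
clock: 20.0
position: [0.5745, -0.1761, 0.0876]
tool_rot: [3.138, 0.002, 1.8]
force: [-4.4, 0.3, 29.2]
grip_width: 0.0081
finger_force: 47.2
```

Request:
play_rows(
  deltas=[
    [0,0,-0.002,0,0,0,1],
    [0,0,-0.004,0,0,0,1],
    [0,0,-0.004,0,0,0,1],
    [0,0,-0.004,0,0,0,0.85],
    [0,0,-0.004,0,0,0,0.8],
    [0,0,-0.004,0,0,0,0.7],
    [0,0,-0.004,0,0,0,0.6],
    [0,0,-0.004,0,0,0,0.5],
    [0,0,-0.004,0,0,0,0.5],
  ],
  newtons=20,
)

```text
clock: 20.9
position: [0.573, -0.1758, 0.0874]
tool_rot: [-3.142, -0.0, 1.801]
force: [0.1, 0.9, 0.5]
grip_width: 0.0429
finger_force: 0.0
```

Request:
play_rows(
  deltas=[
    [0,0,-0.01,0,0,0,0.5],
    [0,0,-0.03,0,0,0,0.5],
    [0,0,-0.07,0,0,0,0.5],
    [0,0,-0.13,0,0,0,0.5],
    [0,0,-0.2,0,0,0,0.5],
    [0,0,-0.27,0,0,0,0.5],
    [0,0,-0.3,0,0,0,0.5],
    [0,0,-0.3,0,0,0,0.5],
    [0,0,-0.3,0,0,0,0.5],
  ],
)

```text
clock: 21.8
position: [0.5727, -0.1759, 0.2373]
tool_rot: [-3.141, 0.0, 1.8]
force: [0.3, 0.7, -0.4]
grip_width: 0.0431
finger_force: 0.0
```

```bash
python3 - <<'E'
from h import *
b=grab_frame("side")[:,:,::-1]
cv2.imwrite("pics/end.png",cv2.resize(b[130:290,220:360],None,fx=3.7,fy=3.7,interpolation=cv2.INTER_CUBIC))
E
```

```text
(no output)
```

View pics/end.png

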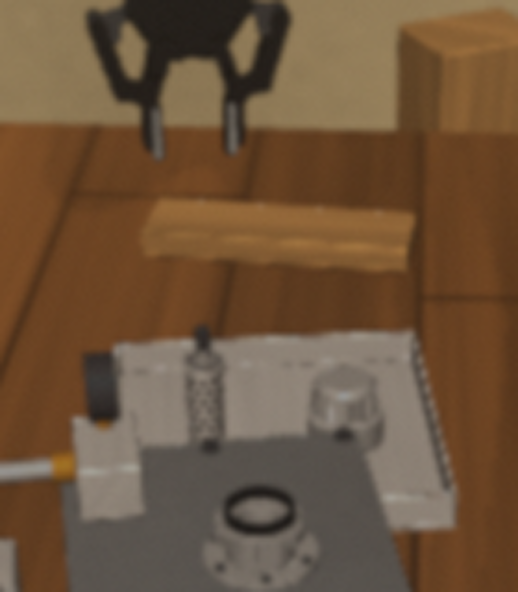

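The strainer (205, 330 to 445) and the cap (345,405) both stand upright in the tray, and the gripper is clear. I'm handing the job in.

```bash
python3 -c "
from workcell import *
print(job_done())"
```

```text
the job is handed in; nothing more can be done
None
```

I handed the job in at about 22 s: the final picture shows the cap and strainer standing upright and released in the drip tray, and the arm never went near the mallet, oil bottle or stave; `job_done()` gave no verdict.

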